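Level the sprung setting plate

ROBOT

A 6-joint arm with a two-finger parallel gripper is mounted at the origin on a cart in front of the work surface, level with it; the furniture and walls round the work are solid. World frame = base frame: x ahead of the robot, y to its left, z up, the work surface at z = 0. Lengths are in m, angles in rad, forces in N, time in s.
With the tool pointing down it reaches from about 0.375 to 0.9 m from the base axis. Payload 3.1 kg.
Tool frame: the origin (TCP) lies where the fingers leave the gripper's body, on its centre line; the fingertips stand 70 mm ahead of it and the grasp point (between the pads) lies 51 mm ahead of it; z points along the fingers, y is the line along which they close (so a half turn about z gives the same grasp; the last joint's range is limited). The gripper opens to 87 mm and grips with 3 to 60 N. Pads are 19 mm wide; open, the fingers measure 117 mm over their backs; the gripper's body (75 mm by 190 mm) begins 51 mm behind the grasp point.
Start: joints at [1.073, 0.527, 1.433, -0, 1.181, -0.178], TCP at [0.196, 0.593, 0.292] pointing down, gripper open.
Joint ranges: [-3.08, 3.08], [-0.75, 2.2], [0.22, 2.44], [-1.43, 4.57], [0, 2.65], [-2.85, 2.85]. Speed limits (rad/s): [2.79, 2.79, 3.14, 3.14, 3.14, 3.14].

INTERFACE

Orientations are given as a unit quaternion [x, y, z, w].
In Python, from rig import robot gives the robot as it stands.
- The arm moves only by the tool send_rows, never from a script. Its argument "deltas" is text: rows parted by semicolons, each of 7 numbers parted by spaces: the shift along the tool's x, y, z in mm, then the turn, a rotation vector about the tool's x, y, z in degrees, then the opening, from 0 (shut) to 1 (fully open). A call has 1 to 10 rows; each row shifts and turns the commanded pose from where the row before left it, along the tool's axes as they then stand; what a row does not reach is not made up. A row lasts 1/8 s, in which the tool goes at most 62.5 mm and 10.7 degrees, less where a joint would pass 70% of its speed; a pose out of reach is approached as far as the arm can. A call is refused whole if a number of a shift passes 62.5 or a number of a turn 10.7, either way. A call with a gripper value outside its range is refused whole. The fingers move at their own pace and stop on an object; "newtons" is the grip in N (left out, the last holds). Time passes only in rows, so rows that do not move let the fingers close. It gives the time, the measured TCP pose, the force, the opening and the grip force at its end, in the units of the state.
- robot.get_obs(): the state, without advancing time (a new reading comes with each control period).
- robot.camera(name): name is "scene" or "top"; returns a dict with "image" (480x640x3 uint8, red, green, blue), "depth" (480x640 float32, m along the optical axis (not along the pixel's ray), 0 where there is no reading), "fovy" (degrees; the focal length in pixels is half the picture's height over the tangent of half this angle, whatever the lens; pixels are square), "cx", "cy" (the principal point, pixels), "k1" (the pictures are not rectified: a ray, as slopes to the right and down, at radius r is drawn at 1 + k1 r^2 times it, then the intrinsics apply), "rvec" (rotation vector, rad) and "tvec" (3), from world to camera coordinates, as OpenCV has them. Camera axes: x right, y down, z forward; pixel columns grow to the right and rows downward; lengths in m; the calibration is good to about 2 mm. A picture is of the moment at which its call begins.
- robot.hand_in(): hands the job in; it is judged then, once.
Trained networks look in the newest picture that a camera, given by its name, has taken for a name from the list of things; names that differ only in an ending like _2 or _b are one class to them, and where a whole thing is asked for, a point or a joint stands for the part that bears it (a point fixed in the world has none). Each returns a list of dicts, best first, with "p" (0 to 1); they miss things now and then, are a little off and sometimes report something else, mostly with a low value. They report only what shows in the picture. A call takes as long as a camera call.
- robot.find_in(camera, thing): "box" ([left, top, right, bottom] in pixels, round what is visible of it).
- robot.cut_out(camera, thing): "region" (480x640 bool, what is visible of it) and "box" ([left, top, right, bottom] in pixels, round what is visible of it).
The state is a dict: "time": time; "q": joint angles; "joint_velocities": joint speeds; "joint_torque": joint torques, N m; "position": TCP position; "tool_rot": TCP orientation; "ft_force": force on the tool from outside, world axes, zero at the start; "moment": the same for the moment, N m; "grip_width": finger opening in m; "grip_force": force on a finger pad.
Only numpy, scipy, OpenCV 4.12 (cv2) and the standard library are available. Lean on these libraries where they do the work, as an engineer would, in place of code of your own. Each camera call takes 0.05 s, during which the arm holds its last target. There are 200 camera calls.

TASK

The setting plate has to be level before stones are set on it: lay the red spirit level on it lengthwise, in the free part beside the black knob, and let go of the level. Then take the knob, press it down so that the plate is fully seated on its foot, and with it pressed turn the knob until the bubble rests between the two black lines. Finish while still holding the knob and pressing the plate fully down, bubble centred; leave the other things on the bench alone.

Things in the scene. Friction and masses are not known exactly. Their poses are not given: they have to be found in the camera images.
- level: red spirit level, a bar 28 wide (x) x 120 long (y) x 24 mm high, 0.16 kg, loose on the bench. Origin: centre of its underside; z up. The middle 60 mm of its length is 18 mm high, with the vial on top standing up to 24 mm between the raised ends. The sides are flat, to be gripped across the 28 mm.
- bubble (a joint): place of the pale bubble (14 mm long) in the green vial, m along the level's y, 0 = centre, stops at -0.016 and +0.016. It runs to the higher end: with the plate pressed fully down, 9.5 mm per rad of knob turn, settling in about 1 s. The two black lines stand 10 mm either side of the centre, so it is between them within 3 mm of centre.
- stand: levelling stand fixed to the bench: grey base 100 (x) x 238 mm (y, from -112 to +126), above it an aluminium plate 90 x 222 x 10 mm with the black knob at its -y end (75 mm along -y) and its hinge at the +y end (107 mm along +y). Origin: on the bench, under the middle of the base's width; z up. The plate's top is about 40 mm above the bench when level.
- seat (a joint): how far the plate is pressed down about its hinge, rad: 0 = sprung up, 0.03 = fully seated on its foot (a stop). At the knob this is 5.5 mm of travel; about 3 N downward at the knob starts it, 7 N holds it seated. It springs up when released, so the bubble tells the truth only while pressed. Readings are noisy (about 0.01 rad): average many.
- plate_bed (a point): middle of the plate's free part, on its top face, where the level goes (120 mm from the knob's axis); z out of the face, y along the plate's length to the hinged end. At the start the plate slopes up to 3.2 degrees, knob end high. The free part is 90 mm wide (x) and reaches from 91 mm on the -y side (edge of the knob's flange) to 74 mm on the +y side.
- knob_grip (a point): grip point on the knob's axis, 20 mm above the plate's top. The knob is an upright bar 14 wide x 46 long, its top 11 mm above this point, on a round flange 58 mm across whose top is 14 mm below this point (fingertips may press on it). x: across the bar (grip it across this 14 mm), y: along the bar; turns with the knob. The bar starts within 0.75 rad of the plate's length.
- knob: the black knob; origin on its axis at the plate's top; z out of the plate. Turned counter-clockwise seen from above it lowers the knob end of the plate (3.1 mm per rad), clockwise raises it; friction about 0.12 N m. Even pressed down, the knob end starts too high: levelling takes 0.6 to 1.5 rad counter-clockwise, to be found by the bubble.
- loupe: bystander: small black loupe, 30 mm across and 31 mm high, loose; origin at the centre of its underside
- brass_brush: bystander: brass brush with wooden handle, 19 x 170 x 15 mm, loose; origin at the centre of its underside

How it is judged:
By the outcome, as a careful person would: the job done as asked, in the order asked, and still so for the second after the job is handed in, while the arm keeps its last pose, push and grip.
It also fails if it takes over 48 s, if anything falls off the work surface, if the arm or the gripper's body presses on something with over 40 N, if the wrist force passes 120 N, or if a joint passes its speed limit or range.

## Working session

There is one attempt and no reset: what is moved stays moved. The work goes in short steps, Python scripts to look and compute and a tool call to move; the robot and the scene stay as the last step left them, time stands still between calls to the robot, and variables do not carry over. Pictures are saved under pics/ and viewed, at most 10 in all, crops included, and the job is handed in when it is done.

Besides the shell and the picture viewer there is one more tool, called after "Request:" in YAML: its name, and indented under it one key for each argument. send_rows: Moves the arm, as the interface text tells. Its arguments: {"type":"object","properties":{"deltas":{"type":"string"},"newtons":{"type":"number"}},"required":["deltas"]}

```bash
mkdir -p pics; cat > h.py <<'E'
import numpy as np, cv2
from rig import robot
from scipy.spatial.transform import Rotation as R
def cam(n,name=None):
    c=robot.camera(n)
    if name: cv2.imwrite('pics/'+name,c['image'][:,:,::-1])
    return c
def pts(c,mask):
    v,u=np.nonzero(mask&(c['depth']>0)); d=c['depth'][v,u]
    f=240/np.tan(np.radians(c['fovy'])/2)
    K=np.array([[f,0,c['cx']],[0,f,c['cy']],[0,0,1]])
    n=cv2.undistortPoints(np.stack([u,v],1).astype(np.float64)[:,None],K,np.array([c['k1'],0,0,0.]))[:,0]
    p=np.c_[n*d[:,None],d]
    M=cv2.Rodrigues(np.array(c['rvec'],float))[0]
    return (p-np.array(c['tvec']))@M, np.stack([u,v],1)
def st():
    o=robot.get_obs()
    print({k:np.round(o[k],4).tolist() for k in ['time','q','position','tool_rot','ft_force','moment','grip_width','grip_force']}, [k for k in o]);return o
E
cat > a.py <<'E'
from h import *
st()
for n in ['top','scene']:
    c=cam(n,n+'0.png')
    print(n,c['fovy'],c['cx'],c['cy'],c['k1'],c['rvec'],c['tvec'])
    for t in ['level','stand','knob','loupe','brass_brush']:
        for r in robot.cut_out(n,t)[:2]:
            p,_=pts(c,r['region'])
            print(t,round(r['p'],2),r['box'],r['region'].sum(),np.round(np.median(p,0),3) if len(p) else '', np.round(np.percentile(p,[2,98],axis=0),3).tolist() if len(p) else '')
            if len(p)>10:
                hi=p[p[:,2]>np.percentile(p[:,2],30)]
                print('   rect',cv2.minAreaRect(hi[:,:2].astype(np.float32)*1000))
E
python3 a.py
```

```text
{'time': 0.0, 'q': [1.0725, 0.5285, 1.4339, -0.0, 1.1814, -0.1785], 'position': [0.1962, 0.5928, 0.2913], 'tool_rot': [0.1592, 0.9872, -0.001, -0.0004], 'ft_force': [0.7443, -0.1457, 0.0415], 'moment': [0.0609, 0.019, 0.0384], 'grip_width': 0.0873, 'grip_force': 0.0} ['time', 'q', 'joint_velocities', 'joint_torque', 'position', 'tool_rot', 'ft_force', 'moment', 'grip_force', 'grip_width']
top 48.83900496180695 314.0081480999787 238.75255490281452 0.02732267896440465 [ 2.13041565 -2.19122486  0.045442  ] [0.06251528 0.62889904 0.93786662]
level 0.64 [185.3, 301.3, 255.2, 325.1] 1042 [0.503 0.223 0.023] [[0.487, 0.164, 0.013], [0.52, 0.28, 0.028]]
   rect ((503.10931396484375, 222.94493103027344), (119.39085388183594, 27.85591697692871), 84.67445373535156)
stand 0.9 [315.9, 215.1, 452.1, 296.9] 7069 [ 0.596 -0.08   0.044] [[0.541, -0.187, 0.01], [0.651, 0.03, 0.078]]
   rect ((597.9514770507812, -81.43550109863281), (89.9464111328125, 220.28591918945312), 9.86909294128418)
knob 0.98 [415.0, 226.5, 448.2, 264.0] 896 [ 0.611 -0.16   0.055] [[0.586, -0.186, 0.048], [0.639, -0.135, 0.081]]
[... 1130 characters left out ...]
4990234), 20.31657600402832)
knob 0.57 [322.4, 196.0, 382.9, 269.0] 2538 [ 0.595 -0.064  0.044] [[0.544, -0.18, 0.034], [0.647, 0.031, 0.078]]
   rect ((598.3895263671875, -82.79852294921875), (90.53347778320312, 217.51185607910156), 9.997700691223145)
loupe 0.62 [239.4, 288.5, 259.3, 312.5] 291 [0.685 0.195 0.024] [[0.673, 0.177, 0.004], [0.699, 0.204, 0.033]]
   rect ((685.9191284179688, 190.40194702148438), (29.865686416625977, 28.156097412109375), 83.42877197265625)
brass_brush 0.68 [243.2, 234.7, 271.2, 277.2] 393 [0.769 0.026 0.012] [[0.754, -0.039, -0.0], [0.802, 0.118, 0.016]]
   rect ((773.1459350585938, 38.5633544921875), (20.274808883666992, 167.50877380371094), 9.697672843933105)
```

```bash
cat > b.py <<'E'
from h import *
im=cv2.imread('pics/top0.png'); cv2.imwrite('pics/topc.png',cv2.resize(im[180:350,170:470],None,fx=2.6,fy=2.6,interpolation=cv2.INTER_CUBIC))
c=cam('top')
p,_=pts(c,robot.cut_out('top','knob')[0]['region'])
b=p[p[:,2]>0.070]; print(len(b),b.mean(0),cv2.minAreaRect((b[:,:2]*1000).astype(np.float32)), np.percentile(b[:,2],[5,50,95]))
fl=p[(p[:,2]<0.062)]; print(cv2.minEnclosingCircle((p[:,:2]*1000).astype(np.float32)),np.median(fl[:,2]))
p,_=pts(c,robot.cut_out('top','stand')[0]['region'])
d=p[(p[:,2]>0.035)&(p[:,2]<.05)&(p[:,1]>-.12)]
A=np.c_[d[:,:2],np.ones(len(d))]; s=np.linalg.lstsq(A,d[:,2],rcond=None)[0]; print('plane',s,(A@s-d[:,2]).std())
E
python3 b.py
```

```text
221 [ 0.61136008 -0.16008207  0.07856504] ((611.7222290039062, -160.94981384277344), (14.055423736572266, 46.1684684753418), 6.472774982452393) [0.07484717 0.07875053 0.08172135]
((612.7911987304688, -167.97145080566406), 35.05884552001953) 0.05408335155284788
plane [ 0.00685581 -0.04158082  0.03731072] 0.0016425704484990058
```

View pics/topc.png

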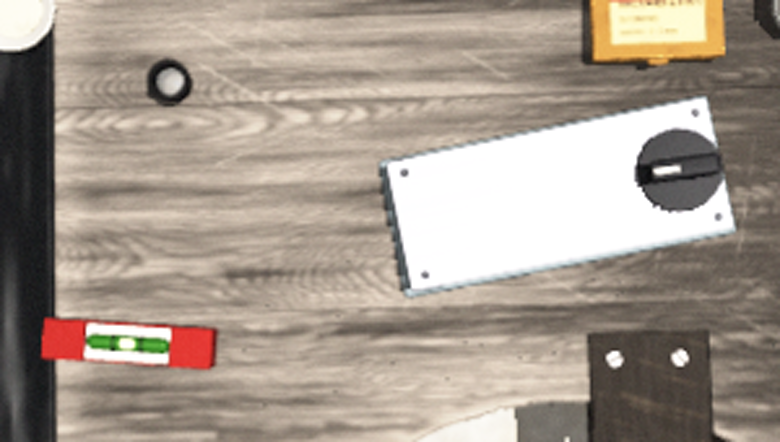

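View pics/scene0.png

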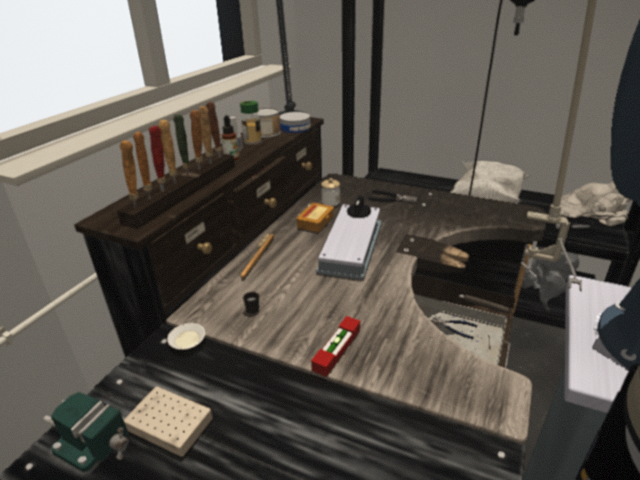

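Top crop: the level is at the lower left (about px 128,343), the stand is at the centre, and the knob is at (678,170) with its bar nearly along the plate. The scene view agrees with this, and nothing tall stands near the level.

Request:
send_rows:
  deltas: "0 0 0 0 0 9.6 1;0 0 0 0 0 9.6 1;0 0 0 0 0 9.6 1;0 0 0 0 0 9.6 1;0 0 0 0 0 9.6 1;0 0 0 0 0 9.6 1;0 0 0 0 0 9.6 1;0 0 0 0 0 9.8 1"

```text
time: 1.75
position: [0.1964, 0.5933, 0.2923]
tool_rot: [0.741, 0.671, -0.0, -0.0]
ft_force: [1.0, 0.7, 0.7]
grip_width: 0.0872
grip_force: 0.0
```

Request:
send_rows:
  deltas: "-42.5 42.5 12 0 0 0 1;-42.5 42.5 12 0 0 0 1;-42.5 42.5 12 0 0 0 1;-42.5 42.5 12 0 0 0 1;-42.5 42.5 12 0 0 0 1;-42.5 42.5 12 0 0 0 1;-42.5 42.5 12 0 0 0 1;-42.5 42.5 12 0 0 0 1;0 0 0 0 0 0 1"

```text
time: 2.88
position: [0.5067, 0.2199, 0.1957]
tool_rot: [0.741, 0.671, 0.0, 0.001]
ft_force: [-0.4, 0.8, -0.2]
grip_width: 0.0868
grip_force: 0.0
```

```bash
cat >> h.py <<'E'
def go(xyz,yaw,tilt=0,tiltyaw=0):
    "remaining delta to TCP target in tool axes; tool y at yaw deg; tilt rotates about world horizontal axis at tiltyaw"
    o=st(); P=np.array(o['position']); Q=R.from_quat(o['tool_rot'])
    y=np.radians(yaw); Y=np.array([np.cos(y),np.sin(y),0]); Z=np.array([0,0,-1.]); X=np.cross(Y,Z)
    T=R.from_matrix(np.c_[X,Y,Z]); t=np.radians(tiltyaw)
    T=R.from_rotvec(np.radians(tilt)*np.array([np.cos(t),np.sin(t),0]))*T
    print('shift mm',np.round(Q.inv().apply(np.array(xyz)-P)*1000,1),'rot deg',np.round((Q.inv()*T).as_rotvec(degrees=True),2),'shift after rot',np.round(T.inv().apply(np.array(xyz)-P)*1000,1))
E
python3 -c "
from h import *
go([.503,.223,.073],-5.4)"
```

```text
{'time': 2.875, 'q': [0.2074, 0.5645, 1.706, -0.0008, 0.8697, 0.3072], 'position': [0.5067, 0.2199, 0.1957], 'tool_rot': [0.7413, 0.6711, 0.0005, 0.0006], 'ft_force': [-0.4068, 0.8204, -0.1892], 'moment': [-0.059, 0.0372, -0.0099], 'grip_width': 0.0868, 'grip_force': 0.0} ['time', 'q', 'joint_velocities', 'joint_torque', 'position', 'tool_rot', 'ft_force', 'moment', 'grip_force', 'grip_width']
shift mm [  2.7  -4.2 122.6] rot deg [ 0.09  0.01 -0.29] shift after rot [  2.7  -4.  122.7]
```

Request:
send_rows:
  deltas: "2.5 -4 30 0 0 -0.3 1;0 0 40 0 0 0 1;0 0 35 0 0 0 1;0 0 17 0 0 0 1;0 0 0 0 0 0 1;0 0 0 0 0 0 0;0 0 0 0 0 0 0;0 0 0 0 0 0 0;0 0 0 0 0 0 0"
  newtons: 25

```text
time: 4.0
position: [0.4999, 0.2261, 0.0748]
tool_rot: [0.737, 0.675, 0.0, 0.0]
ft_force: [1.0, 0.6, 1.0]
grip_width: 0.0547
grip_force: 0.0
```

```bash
python3 -c "
from h import *
st(); c=cam('scene','s1.png');im=cv2.imread('pics/s1.png');cv2.imwrite('pics/s1c.png',cv2.resize(im[230:420,220:460],None,fx=3,fy=3))"
```

```text
{'time': 4.0, 'q': [0.221, 0.767, 1.7693, -0.0, 0.6044, 0.3088], 'position': [0.4999, 0.2261, 0.0748], 'tool_rot': [0.7374, 0.6754, 0.0004, 0.0002], 'ft_force': [0.9888, 0.6295, 1.0277], 'moment': [-0.1002, 0.0439, -0.0162], 'grip_width': 0.0547, 'grip_force': 0.0} ['time', 'q', 'joint_velocities', 'joint_torque', 'position', 'tool_rot', 'ft_force', 'moment', 'grip_force', 'grip_width']
```

View pics/s1c.png

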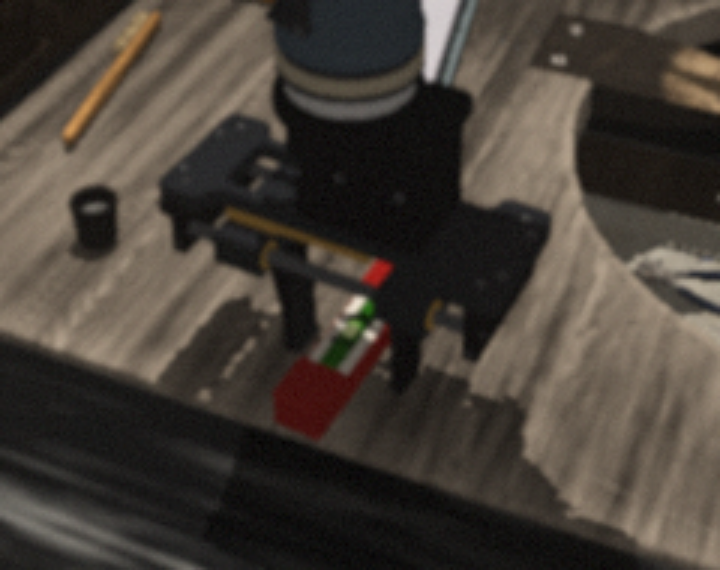

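The fingers straddle the level at its middle (crop px ~350,330) and are still closing. I'll correct about 3 mm and finish the grip.

Request:
send_rows:
  deltas: "-3 3 0 0 0 0 0;0 0 0 0 0 0 0;0 0 0 0 0 0 0;0 0 0 0 0 0 0;0 0 0 0 0 0 0"

```text
time: 4.68
position: [0.5025, 0.2228, 0.0742]
tool_rot: [0.737, 0.675, 0.0, 0.0]
ft_force: [0.3, -1.0, -1.1]
grip_width: 0.0279
grip_force: 25.0
```

Request:
send_rows:
  deltas: "0 0 -30 0 0 0 0;0 0 -45 0 0 -5 0;0 0 -30 0 0 -5 0;-40 15 0 0 0 -5 0;-55 20 0 0 0 0 0;-55 20 0 0 0 0 0;-55 20 0 0 0 0 0;0 0 0 0 0 0 0;0 0 0 0 0 0 0"

```text
time: 5.8
position: [0.6073, 0.0324, 0.1785]
tool_rot: [0.643, 0.766, -0.001, -0.001]
ft_force: [-0.2, -0.4, -1.9]
grip_width: 0.0276
grip_force: 25.0
```

```bash
cat >> h.py <<'E'
E
python3 -c "
from h import *
B=np.array([.591,-.043,.0432]); t=np.radians(-2.4)
z=R.from_rotvec(t*np.array([np.cos(.173),np.sin(.173),0])).apply([0,0,-1.])
print(B-.0745*z); go(B-.1045*z,9.9,-2.4,9.9)
c=cam('top','t2.png');cv2.imwrite('pics/t2c.png',cv2.resize(c['image'][180:350,170:470,::-1],None,fx=2.5,fy=2.5))
"
```

```text
[ 0.59046297 -0.03992683  0.11763465]
{'time': 5.8, 'q': [-0.1305, 0.6502, 1.5708, 0.0007, 0.9236, -0.3041], 'position': [0.6073, 0.0324, 0.1785], 'tool_rot': [0.6433, 0.7656, -0.0006, -0.0014], 'ft_force': [-0.2334, -0.3979, -1.8745], 'moment': [-0.0112, 0.0575, -0.0716], 'grip_width': 0.0276, 'grip_force': 24.9986} ['time', 'q', 'joint_velocities', 'joint_torque', 'position', 'tool_rot', 'ft_force', 'moment', 'grip_force', 'grip_width']
shift mm [-67.1 -29.   30.9] rot deg [-0.15 -2.48  0.03] shift after rot [-65.7 -29.   33.7]
```

View pics/t2c.png

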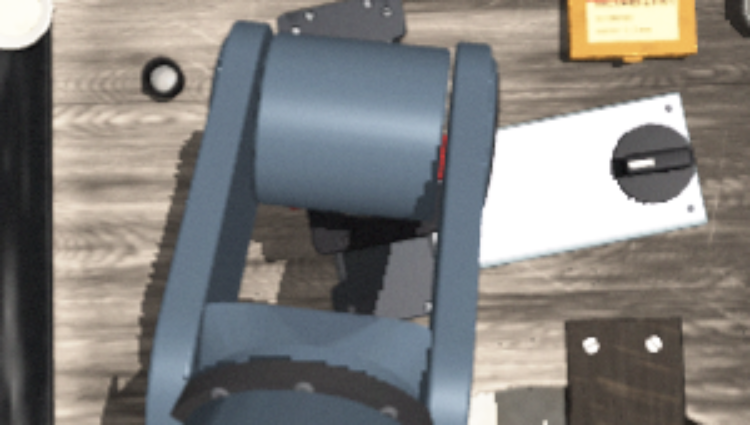

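The level (red, px ~440,160) is carried towards the plate and the knob is untouched.

Request:
send_rows:
  deltas: "0 0 0 0 -2.5 0 0;-33 -15 10 0 0 0 0;-33 -14 12 0 0 0 0;0 0 12 0 0 0 0;0 0 0 0 0 0 0;0 0 0 0 0 0 0;0 0 0 0 0 0 0"

```text
time: 6.72
position: [0.592, -0.0382, 0.1486]
tool_rot: [0.642, 0.766, -0.014, 0.017]
ft_force: [-0.1, -0.1, -1.0]
grip_width: 0.0273
grip_force: 25.0
```

```bash
python3 -c "
from h import *
go([.5905,-.040,.1176],9.9,-2.4,9.9)
"
```

```text
{'time': 6.725, 'q': [-0.2366, 0.6765, 1.6352, -0.055, 0.8123, -0.3748], 'position': [0.592, -0.0382, 0.1486], 'tool_rot': [0.6422, 0.7662, -0.0138, 0.0171], 'ft_force': [-0.1182, -0.121, -1.0079], 'moment': [-0.0856, 0.0675, -0.0071], 'grip_width': 0.0273, 'grip_force': 24.9987} ['time', 'q', 'joint_velocities', 'joint_torque', 'position', 'tool_rot', 'ft_force', 'moment', 'grip_force', 'grip_width']
shift mm [-0.2 -1.8 31.1] rot deg [0.06 0.12 0.17] shift after rot [-0.2 -1.8 31.1]
```

Request:
send_rows:
  deltas: "0 -1.5 14 0 0 0 0;0 0 12 0 0 0 0;0 0 3 0 0 0 0;0 0 0 0 0 0 0;0 0 0 0 0 0 0"

```text
time: 7.35
position: [0.5906, -0.0409, 0.1193]
tool_rot: [0.643, 0.766, -0.014, 0.017]
ft_force: [0.3, 0.5, -0.9]
grip_width: 0.0279
grip_force: 25.0
```

Request:
send_rows:
  deltas: "0 0 1 0 0 0 0;0 0 0 0 0 0 0;0 0 0 0 0 0 0"

```text
time: 7.72
position: [0.5904, -0.0408, 0.1184]
tool_rot: [0.643, 0.766, -0.014, 0.017]
ft_force: [-1.1, 0.5, -1.9]
grip_width: 0.0277
grip_force: 25.0
```

Request:
send_rows:
  deltas: "0 0 1.5 0 0 0 0;0 0 0 0 0 0 0;0 0 0 0 0 0 0"

```text
time: 8.1
position: [0.5905, -0.0409, 0.1168]
tool_rot: [0.643, 0.766, -0.014, 0.017]
ft_force: [0.8, -0.3, -1.2]
grip_width: 0.0277
grip_force: 25.0
```

Request:
send_rows:
  deltas: "0 0 1.5 0 0 0 0;0 0 0 0 0 0 0;0 0 0 0 0 0 0"

```text
time: 8.48
position: [0.5906, -0.0409, 0.1167]
tool_rot: [0.643, 0.766, -0.014, 0.017]
ft_force: [-2.0, 1.2, 8.6]
grip_width: 0.0278
grip_force: 25.0
```

Request:
send_rows:
  deltas: "0 0 -0.7 0 0 0 0;0 0 0 0 0 0 0.6;0 0 0 0 0 0 0.6;0 0 0 0 0 0 0.6;0 0 -30 0 0 0 0.6;0 0 -50 0 0 0 0.6;0 0 -20 0 2.4 0 0.6"

```text
time: 9.35
position: [0.5906, -0.0362, 0.2184]
tool_rot: [0.642, 0.766, 0.001, 0.002]
ft_force: [0.1, 0.5, -0.5]
grip_width: 0.0522
grip_force: 0.0
```

Request:
send_rows:
  deltas: "-60 5 0 0 0 0 0.6;-60 3 0 0 0 3.5 0.6;0 0 0 0 0 0 0.6;0 0 0 0 0 0 0.6;0 0 0 0 0 0 0.6"

```text
time: 9.98
position: [0.6177, -0.1519, 0.2156]
tool_rot: [0.665, 0.746, -0.001, -0.0]
ft_force: [-0.4, 0.1, -0.8]
grip_width: 0.0525
grip_force: 0.0
```

```bash
cat > c.py <<'E'
from h import *
go([.6115,-.1605,.160],6.5)
for n in ['top','scene']:
    c=cam(n,n+'3.png')
    for t in ['level','knob']:
        r=robot.cut_out(n,t)[:1]
        for r in r:
            p,_=pts(c,r['region']); b=p[p[:,2]>(.045 if t=='level' else .071)]
            print(n,t,r['p'],r['box'],len(b),np.round(np.median(b,0),3),cv2.minAreaRect((b[:,:2]*1000).astype(np.float32)))
im=cv2.imread('pics/scene3.png')[170:300,280:420]; im2=cv2.imread('pics/top3.png')[190:310,290:460]
a=cv2.resize(im,(430,400),interpolation=2); b=cv2.resize(im2,(370,261),interpolation=2); o=np.zeros((400,800,3),np.uint8);o[:,:430]=a;o[:261,430:]=b;cv2.imwrite('pics/c3.png',o)
E
python3 c.py
```

```text
{'time': 9.975, 'q': [-0.4161, 0.6317, 1.4723, -0.0014, 1.0384, -0.5299], 'position': [0.6177, -0.1519, 0.2156], 'tool_rot': [0.6655, 0.7464, -0.0007, -0.0002], 'ft_force': [-0.3922, 0.1022, -0.7696], 'moment': [-0.1186, 0.0626, -0.0283], 'grip_width': 0.0525, 'grip_force': 0.0} ['time', 'q', 'joint_velocities', 'joint_torque', 'position', 'tool_rot', 'ft_force', 'moment', 'grip_force', 'grip_width']
shift mm [-7.8 -7.1 55.6] rot deg [-0.07  0.04  0.06] shift after rot [-7.9 -7.1 55.6]
top level 0.87 [331.6, 242.0, 400.6, 271.7] 1119 [ 0.591 -0.045  0.065] ((592.5230712890625, -45.453372955322266), (30.22274398803711, 123.119140625), 9.54271411895752)
top knob 0.51 [417.1, 235.1, 418.4, 244.8] 0 [nan nan nan] ((0.0, 0.0), (0.0, 0.0), 0.0)
scene level 0.71 [336.9, 214.6, 358.2, 257.4] 577 [ 0.587 -0.03   0.064] ((590.6599731445312, -42.004737854003906), (27.782833099365234, 121.6710433959961), 9.871800422668457)
scene knob 0.52 [345.6, 193.9, 371.4, 215.1] 74 [ 0.61  -0.152  0.079] ((611.0260620117188, -158.0843505859375), (13.444084167480469, 43.07789611816406), 7.280115127563477)
  return _methods._mean(a, axis=axis, dtype=dtype,
  ret = um.true_divide(
```

View pics/c3.png

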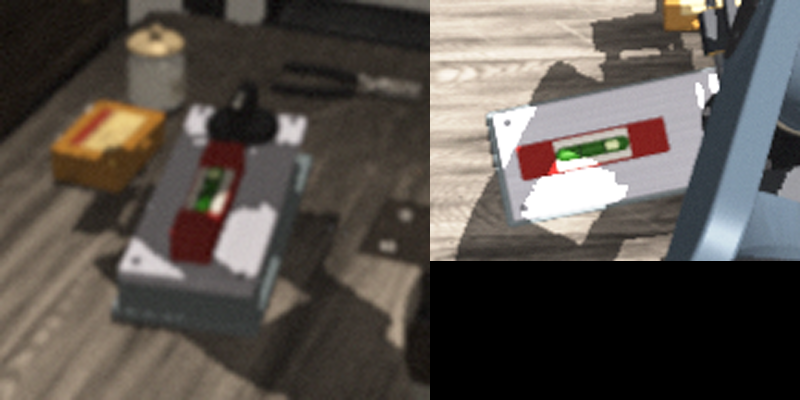

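The level lies straight on the plate, clear of the knob, with the bubble at the knob end (crop px 610,145).

Request:
send_rows:
  deltas: "-7.5 -7 25 0 0 0 0.5;0 0 30 0 0 0 0.5;0 0 20 0 0 0 0.5;0 0 12 0 0 0 0.5;0 0 0 0 0 0 0.5;0 0 0 0 0 0 0.5"

```text
time: 11.02
position: [0.6128, -0.1619, 0.1299]
tool_rot: [0.666, 0.746, -0.0, 0.001]
ft_force: [0.4, 0.0, 0.4]
grip_width: 0.0435
grip_force: 0.0
```

```bash
python3 -c "
from h import *
go([.6113,-.160,.126],6.5)
"
```

```text
{'time': 11.025, 'q': [-0.4338, 0.7456, 1.5296, -0.0019, 0.8637, -0.5458], 'position': [0.6128, -0.1619, 0.1299], 'tool_rot': [0.666, 0.746, -0.0003, 0.0015], 'ft_force': [0.3595, 0.0454, 0.376], 'moment': [-0.0752, 0.0049, -0.0113], 'grip_width': 0.0435, 'grip_force': 0.0} ['time', 'q', 'joint_velocities', 'joint_torque', 'position', 'tool_rot', 'ft_force', 'moment', 'grip_force', 'grip_width']
shift mm [ 2.1 -1.3  3.8] rot deg [ 0.09  0.15 -0.01] shift after rot [ 2.1 -1.3  3.9]
```

Request:
send_rows:
  deltas: "1.5 -1 3 0 0 0 0.1;0 0 0 0 0 0 0;0 0 0 0 0 0 0;0 0 0 0 0 0 0;0 0 0 0 0 0 0;0 0 0 0 0 0 0"
  newtons: 30

```text
time: 11.78
position: [0.6112, -0.1605, 0.1262]
tool_rot: [0.666, 0.746, -0.0, 0.001]
ft_force: [0.3, 0.2, 2.1]
grip_width: 0.0141
grip_force: 30.0
```

Request:
send_rows:
  deltas: "0 0 3 0 0 0 0;0 0 2 0 0 0 0;0 0 0 0 0 0 0"

```text
time: 12.15
position: [0.6118, -0.1609, 0.1224]
tool_rot: [0.666, 0.746, -0.0, 0.002]
ft_force: [-0.7, 0.2, 8.0]
grip_width: 0.0139
grip_force: 30.0
```

Request:
send_rows:
  deltas: "0 0 1.5 0 0 0 0;0 0 0 0 0 0 0;0 0 0 0 0 0 0"

```text
time: 12.52
position: [0.6119, -0.1611, 0.1212]
tool_rot: [0.666, 0.746, -0.0, 0.002]
ft_force: [0.1, -0.3, 8.7]
grip_width: 0.0139
grip_force: 30.0
```

Request:
send_rows:
  deltas: "0 0 1.5 0 0 0 0;0 0 0 0 0 0 0;0 0 0 0 0 0 0"

```text
time: 12.9
position: [0.6122, -0.1612, 0.1205]
tool_rot: [0.666, 0.746, -0.0, 0.003]
ft_force: [-1.6, -0.5, 11.8]
grip_width: 0.0136
grip_force: 30.0
```

Request:
send_rows:
  deltas: "0 0 1 0 0 0 0;0 0 0.5 0 0 -8.5 0;0 0 0.5 0 0 -8.5 0;0 0 0.5 0 0 -8.5 0;0 0 0.5 0 0 -8.5 0;0 0 0 0 0 0 0;0 0 0 0 0 0 0"

```text
time: 13.78
position: [0.6124, -0.1616, 0.1185]
tool_rot: [0.418, 0.908, -0.001, 0.003]
ft_force: [-2.8, -0.1, 16.9]
grip_width: 0.0138
grip_force: 30.0
```

```bash
cat > bub.py <<'E'
from h import *
import sys
o=st(); print('TCP-yaw', np.degrees(2*np.arctan2(o['tool_rot'][1],o['tool_rot'][0])) -90)
out=[]
for n in ['top','scene']:
    c=cam(n); rs=robot.cut_out(n,'level')
    if not rs: print(n,'no level'); continue
    x0,y0,x1,y1=[int(v) for v in rs[0]['box']]; print(n,rs[0]['box'],round(rs[0]['p'],2))
    im=c['image'][y0-4:y1+5,x0-4:x1+5,::-1]; s=min(390/im.shape[1],400/im.shape[0])
    b=np.zeros((400,400,3),np.uint8); i=cv2.resize(im,None,fx=s,fy=s,interpolation=2); b[:i.shape[0],:i.shape[1]]=i; out.append(b)
    p,uv=pts(c,np.ones(c['depth'].shape,bool))
    # level-frame coords
    C=np.array([.5915,-.0435]); yh=np.array([-np.sin(.172),np.cos(.172)]); xh=np.array([yh[1],-yh[0]])
    d=p[:,:2]-C; X=d@xh*1000;Y=d@yh*1000; col=c['image'][uv[:,1],uv[:,0]].astype(int)
    red=(col[:,0]>90)&(col[:,1]<60)&(col[:,2]<60)&(abs(X)<20)&(abs(Y)<75)
    g=(col[:,1]>col[:,0]*1.4)&(col[:,1]>col[:,2]*1.4)&(abs(X)<14)&(abs(Y)<40)
    print(' red y range',np.percentile(Y[red],[1,99]) if red.any() else '', 'green y',np.percentile(Y[g],[1,99]) if g.any() else '', 'green x',np.median(X[g]) if g.any() else '')
    gx=np.median(X[g]) if g.any() else 0
    for yy in range(-32,33,3):
        m=(abs(X-gx)<3.0)&(abs(Y-yy)<1.5)
        if m.any(): print('  ',yy,m.sum(),np.round(col[m].mean(0)).astype(int).tolist())
cv2.imwrite('pics/'+sys.argv[1],np.hstack(out))
E
python3 bub.py b1.png
```

```text
{'time': 13.775, 'q': [-0.4332, 0.7612, 1.5369, -0.0033, 0.8378, -1.1387], 'position': [0.6124, -0.1616, 0.1185], 'tool_rot': [0.4183, 0.9083, -0.0012, 0.0029], 'ft_force': [-2.8113, -0.1173, 16.8943], 'moment': [0.1169, 0.6021, 0.1694], 'grip_width': 0.0138, 'grip_force': 30.003} ['time', 'q', 'joint_velocities', 'joint_torque', 'position', 'tool_rot', 'ft_force', 'moment', 'grip_force', 'grip_width']
TCP-yaw 40.55055489830809
top [330.7, 244.1, 400.7, 275.1] 0.75
 red y range [-58.90475262  44.09571248] green y [-27.70728024  26.53608237] green x 0.06379980070595562
   -32 7 [138, 64, 54]
   -29 6 [82, 101, 59]
   -26 6 [47, 95, 32]
   -23 5 [52, 101, 37]
   -20 7 [52, 101, 36]
   -17 5 [50, 98, 36]
   -14 5 [52, 101, 37]
   -11 8 [110, 130, 87]
   -8 4 [218, 226, 176]
   -5 6 [211, 219, 171]
   -2 8 [180, 195, 142]
   1 5 [71, 116, 51]
   4 4 [51, 101, 37]
   7 8 [48, 92, 34]
   10 5 [50, 90, 39]
   13 6 [53, 102, 38]
   16 6 [49, 98, 35]
   19 5 [48, 98, 34]
   22 6 [49, 99, 35]
   25 7 [46, 94, 32]
   28 6 [84, 84, 43]
   31 6 [144, 44, 40]
scene [336.4, 216.9, 359.5, 257.9] 0.91
 red y range [-11.85345477  60.28174547] green y [-17.29748181  23.52964376] green x -0.27519143638511345
   -32 3 [69, 24, 21]
   -29 2 [71, 23, 18]
   -26 3 [56, 34, 20]
   -23 3 [37, 43, 19]
   -20 1 [32, 43, 15]
   -17 2 [28, 44, 19]
   -14 1 [44, 53, 28]
   -11 3 [43, 53, 31]
   -8 2 [82, 86, 58]
   -5 2 [96, 100, 67]
   -2 4 [76, 87, 54]
   4 3 [57, 68, 40]
   7 4 [30, 42, 20]
   13 2 [23, 38, 15]
   16 2 [25, 46, 20]
   19 1 [28, 47, 18]
   22 4 [26, 46, 16]
   25 2 [38, 48, 24]
   28 1 [51, 39, 18]
   31 2 [49, 38, 19]
```

View pics/b1.png

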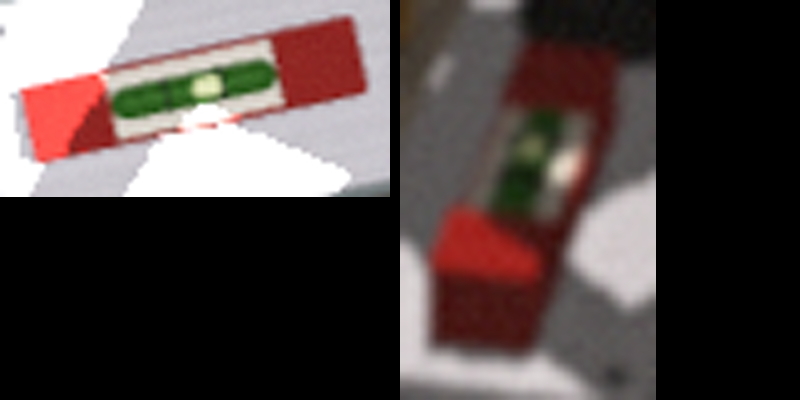

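The bubble (px 207,85 in the left crop) has come in from the knob end and sits about 5 mm short of centre on the knob side. I'll let it settle and measure it numerically.

Request:
send_rows:
  deltas: "0 0 0 0 0 0 0;0 0 0 0 0 0 0;0 0 0 0 0 0 0;0 0 0 0 0 0 0;0 0 0 0 0 0 0;0 0 0 0 0 0 0;0 0 0 0 0 0 0;0 0 0 0 0 0 0"

```text
time: 14.98
position: [0.6124, -0.1616, 0.1185]
tool_rot: [0.418, 0.908, -0.001, 0.003]
ft_force: [-3.3, -0.5, 17.7]
grip_width: 0.014
grip_force: 30.0
```

```bash
cat > m.py <<'E'
from h import *
o=st(); print('yaw', np.degrees(2*np.arctan2(o['tool_rot'][1],o['tool_rot'][0]))-90)
C=np.array([.5915,-.0435]); yh=np.array([-np.sin(.172),np.cos(.172)]); xh=np.array([yh[1],-yh[0]])
for k in range(3):
    c=cam('top'); p,uv=pts(c,np.ones(c['depth'].shape,bool)); d=p[:,:2]-C; X=d@xh*1000;Y=d@yh*1000; col=c['image'][uv[:,1],uv[:,0]].astype(float)
    m=(abs(X)<2.5)&(abs(Y)<40); br=col[:,0]
    g=m&(col[:,1]>col[:,0]*1.3); e=np.percentile(Y[g],[1,99])
    b=m&(abs(Y-e.mean())<22); w=np.clip(br[b]-60,0,None)
    yb=(w*Y[b]).sum()/w.sum()
    red=(col[:,0]>1.8*col[:,1])&(abs(X)<9)&(abs(Y)<75); r=np.percentile(Y[red],[.5,99.5])
    print('vial',e,e.mean(),'red ends mid',r.mean(),'bubble',yb,'rel',yb-e.mean(),yb-r.mean())
E
python3 m.py
```

```text
{'time': 14.975, 'q': [-0.4332, 0.7612, 1.5369, -0.0033, 0.8378, -1.1387], 'position': [0.6124, -0.1616, 0.1185], 'tool_rot': [0.4183, 0.9083, -0.0012, 0.0029], 'ft_force': [-3.2802, -0.5413, 17.7382], 'moment': [0.1205, 0.5987, 0.1225], 'grip_width': 0.014, 'grip_force': 30.003} ['time', 'q', 'joint_velocities', 'joint_torque', 'position', 'tool_rot', 'ft_force', 'moment', 'grip_force', 'grip_width']
yaw 40.551091415591685
vial [-27.66586896  27.257735  ] -0.20406698368338638 red ends mid -0.5885952963073464 bubble -2.6188143434933613 rel -2.414747359809975 -2.030219047186015
vial [-28.21012089  27.26300536] -0.4735577631199508 red ends mid -0.5627040612145002 bubble -2.355063322314938 rel -1.8815055591949874 -1.792359261100438
vial [-27.57635596  27.39113393] -0.09261101859285148 red ends mid -0.7318331328802614 bubble -2.4921456031097793 rel -2.399534584516928 -1.7603124702295179
```

Request:
send_rows:
  deltas: "0 0 0.4 0 0 -6 0;0 0 0.4 0 0 -6 0;0 0 0 0 0 0 0;0 0 0 0 0 0 0;0 0 0 0 0 0 0;0 0 0 0 0 0 0;0 0 0 0 0 0 0;0 0 0 0 0 0 0;0 0 0 0 0 0 0;0 0 0 0 0 0 0"

```text
time: 16.38
position: [0.6125, -0.1617, 0.1179]
tool_rot: [0.321, 0.947, -0.002, 0.003]
ft_force: [-1.7, -0.3, 18.4]
grip_width: 0.0137
grip_force: 30.0
```

Request:
send_rows:
  deltas: "0 0 0 0 0 0 0;0 0 0 0 0 0 0;0 0 0 0 0 0 0;0 0 0 0 0 0 0;0 0 0 0 0 0 0;0 0 0 0 0 0 0;0 0 0 0 0 0 0;0 0 0 0 0 0 0"

```text
time: 17.38
position: [0.6125, -0.1617, 0.1178]
tool_rot: [0.321, 0.947, -0.002, 0.003]
ft_force: [-2.2, -2.3, 17.1]
grip_width: 0.0136
grip_force: 30.0
```

```bash
python3 m.py
```

```text
{'time': 17.375, 'q': [-0.4333, 0.7622, 1.537, -0.0035, 0.8363, -1.3481], 'position': [0.6125, -0.1617, 0.1178], 'tool_rot': [0.3211, 0.9471, -0.0016, 0.0029], 'ft_force': [-2.2459, -2.2953, 17.1472], 'moment': [0.0764, 0.6316, 0.1643], 'grip_width': 0.0136, 'grip_force': 30.0031} ['time', 'q', 'joint_velocities', 'joint_torque', 'position', 'tool_rot', 'ft_force', 'moment', 'grip_force', 'grip_width']
yaw 52.54509841972916
vial [-27.82641243  27.28434043] -0.27103600373050085 red ends mid -0.7237979810830737 bubble -0.7010020012008048 rel -0.42996599747030395 0.02279597988226889
vial [-27.65636778  27.34645501] -0.15495638332126482 red ends mid -0.8481254894757946 bubble -0.5548762202378987 rel -0.3999198369166339 0.29324926923789585
vial [-27.65789331  27.34559501] -0.15614914635439447 red ends mid -0.7893900507360136 bubble -0.7990689457495915 rel -0.6429197993951971 -0.009678895013577882
```

Bubble centred to within 0.5 mm. One check that the plate is really on its stop: press slightly harder, and the bubble must not move.

Request:
send_rows:
  deltas: "0 0 1.5 0 0 0 0;0 0 0 0 0 0 0;0 0 0 0 0 0 0;0 0 0 0 0 0 0;0 0 0 0 0 0 0;0 0 0 0 0 0 0;0 0 0 0 0 0 0;0 0 0 0 0 0 0;0 0 0 0 0 0 0;0 0 0 0 0 0 0"

```text
time: 18.77
position: [0.6131, -0.1616, 0.1177]
tool_rot: [0.321, 0.947, -0.002, 0.004]
ft_force: [-3.2, 0.5, 24.1]
grip_width: 0.0139
grip_force: 30.0
```

```bash
python3 m.py; python3 bub.py b2.png >/dev/null
```

```text
{'time': 18.775, 'q': [-0.4329, 0.7626, 1.5367, -0.0031, 0.8346, -1.3481], 'position': [0.6131, -0.1616, 0.1177], 'tool_rot': [0.321, 0.9471, -0.0015, 0.0037], 'ft_force': [-3.181, 0.4821, 24.1223], 'moment': [0.273, 0.7656, 0.2047], 'grip_width': 0.0139, 'grip_force': 30.0042} ['time', 'q', 'joint_velocities', 'joint_torque', 'position', 'tool_rot', 'ft_force', 'moment', 'grip_force', 'grip_width']
yaw 52.55349961843183
vial [-27.54584649  27.25656357] -0.14464146103266273 red ends mid -0.7693174980941073 bubble -0.6848219961938974 rel -0.5401805351612347 0.08449550190020994
vial [-27.7757742   27.30057581] -0.2375991951008789 red ends mid -0.8703920478757254 bubble -0.6078122121645411 rel -0.37021301706366216 0.2625798357111844
vial [-27.61671576  27.3430952 ] -0.1368102842365424 red ends mid -0.6986477343382056 bubble -0.4923448383717231 rel -0.3555345541351807 0.2063028959664825
```

View pics/b2.png

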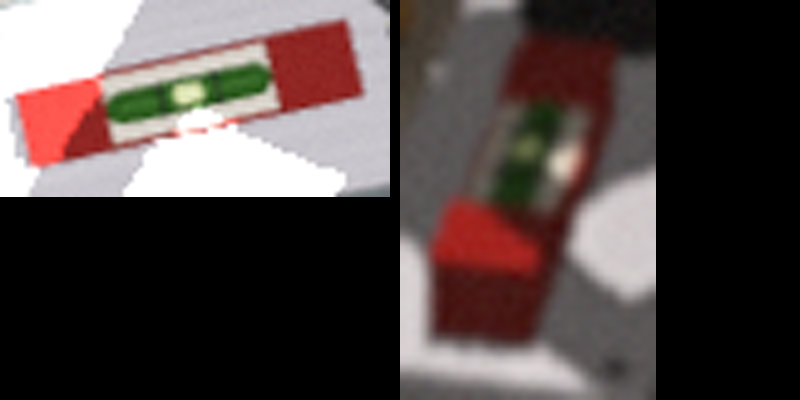

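The bubble (px 189,93) sits midway between the two lines. Pressing from 17 N to 24 N moved neither the plate nor the bubble, so the plate is seated.

```bash
python3 -c "
from rig import robot
print(robot.hand_in())"
```

```text
the job is handed in; nothing more can be done
None
```

Job handed in at about 19 s: the level lies on the plate beside the knob and is released, and the knob is still held and pressed at about 24 N with the plate seated and the bubble within about 0.5 mm of centre.

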